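# Put the secateurs away in the florist's chest and fold down its lid

## Task

Draw the red-handled secateurs out from under the bench riser, lay them in the wooden tool chest with their blades pushed well in under the yellow blade guard, and let go of them. Then press the red knee of the locked lid stay until it clearly gives way, and lower the lid gently until it is fully shut, without slamming or forcing it and without disturbing the other things on the bench or in the chest.

Things in the scene. Friction and masses are not known exactly. Their poses are not given: they have to be found in the camera images.
- chest: Fixed wooden tool chest, open on top, 326 (x) x 220 (y) mm outside, 100 mm high, walls and floor 8 mm. Origin: centre of its underside; z up. Lid hinged along the top of its +y long side, always on the robot's left; -y is the front. Stay at the -x end, blade guard at the +x end; spool and tin on the floor along the hinge side (y > +20 mm). The rest of the floor is free.
- guard_mouth (a point): Centre of the mouth of the yellow blade guard, 25 mm over the chest floor, at chest x +90, y -32 mm; axes as the chest's. The guard is a fixed bridge on the chest floor with a roof, open towards -x: 65 mm deep, 84 mm wide inside, 48 mm free height, roof top 62 mm above the bench. Blades go in along +x of the chest.
- lid (a joint): How far the wooden lid (326 x 224 x 12 mm, about 0.4 kg) has been lowered, rad: 0 = propped open (84 degrees from shut), 1.466 = fully shut. Its stiff hinge leaves it where it is let go; lowering takes about 3 to 15 N near its free edge once the stay is well broken. While the stay is locked it cannot be lowered.
- lid_edge (a point): Point on the lid's outer face (its top face when shut), half-way along its length, 29 mm in from the free edge, 195 mm from the hinge line (chest y +110, z 100 mm). Its x lies along the hinge line, as the chest's x. At the start the outer face looks to +y of the chest and the free edge is about 0.32 m above the bench.
- knee_pad (a point): Centre of the red thumb pad at the stay's knee: cylinder 22 mm in diameter, 30 mm long, lying along chest x. Locked, the links stand 6 degrees past straight, knee to the front, against a stop. It breaks when pushed towards the hinge and down, square to the links: in chest axes along about (0, 0.81, -0.58) at first, then on a circle about stay_pivot. Takes about 5 to 15 N, more as it folds, and stays where left.
- knee (a joint): Fold angle of the stay at its knee, rad: 0 = locked, 0.105 = straight, above 0.3 = broken, 0.6 or more = well broken, so that the lid can easily be pushed down; about 2.9 when the lid is shut.
- sec_mid (a point): Centre (half-way up) of the shut secateurs, lying flat: 180 mm long, 18 mm thick, 0.15 to 0.3 kg. x points to the blade tip, z up. Red handles, 44 mm wide over both, from x -90 to +5 mm; steel blades 30 mm wide from x +5 to +65 and 20 mm wide from +65 to +90 mm. At the start the half with the handles lies under the riser.
- sec_tip (a point): Tip of the blades, half-way up; 90 mm from the centre. Axes as the secateurs'.
- riser: Fixed plywood riser: 360 mm long (x), 190 mm deep, board's top 100 mm and underside 84 mm above the bench. Origin: on the bench under the middle of its open edge; open towards +y, where the blades stick out 80 to 95 mm; end walls 164 mm either side, back wall at y -182 mm. Reels and a carton stand on it 65 mm or more behind the edge.
- spool: Bystander, green ribbon spool standing in the chest, 60 mm across, 50 mm high. Origin: centre of its underside.
- tin: Bystander, small blue tin in the chest, 60 x 40 x 30 mm. Origin: centre of its underside.
- pin_jar: Bystander, amber glass jar with brass cap, 60 mm across, 75 mm high. Origin: centre of its underside.
- pot: Bystander, terracotta pot, 90 mm across, 80 mm high. Origin: centre of its underside.
- hoop: Bystander, dark wreath hoop lying flat, 140 mm across, 7 mm high. Origin: centre of its underside.
- sprayer: Bystander, white bottle with green cap, 64 mm across, 150 mm high. Origin: centre of its underside.
- brush: Bystander, bench brush lying flat. Origin: on the bench under it.
- stay_pivot (a point): Fixed lower pivot of the folding stay, at chest x -125, y -55, z 55 mm; axes as the chest's. Two steel links, 14 mm wide and 119 mm long, in a plane across the chest: the lower turns on this pivot, the upper on the lid 150 mm from the hinge, inside face. The pad stands 10 mm to the +x side of this plane.

How it is judged (in metres and radians):
On the way, in this order (a step that is already met when the one before it is completed fails the run):
1. the secateurs lie in the chest with the blades at least 30 mm in under the guard, let go (x of sec_tip in the frame of chest above 0.12 m and y of sec_tip in the frame of chest between -0.074 and 0.01 m and z of sec_mid in the frame of chest below 0.035 m and contact force between secateurs and the fingers below 0.1 N), for 0.2 s.
2. the stay is broken at its knee (folded by more than 0.3 rad) (value of joint knee above 0.3 rad), for 0.1 s.
At the end, for the whole second after the job is handed in: The lid is shut (joint above 1.42 of 1.466 rad, that is within 10 mm at its edge) and at rest; the secateurs lie at rest on the chest floor (centre below 35 mm over the chest's underside) with the blade tip at least 30 mm inside the guard (value of joint lid above 1.42 rad and x of sec_tip in the frame of chest above 0.12 m and y of sec_tip in the frame of chest between -0.074 and 0.01 m and z of sec_mid in the frame of chest below 0.035 m and linear speed of secateurs below 0.02 m/s and velocity of joint lid below 0.05 rad/s); the robot touches nothing.
It fails at once if the lid is slammed (falls or is swung shut faster than 2 rad/s) (velocity of joint lid above 2 rad/s).
It fails at once if the lid is forced (pressed with more than 60 N) (contact force between lid and the arm above 60 N or contact force between lid and the fingers above 60 N).
It fails at once if a bystander is pushed more than 30 mm from its place (distance of any of spool, tin, pin_jar, pot, hoop, sprayer, brush from where it was at the start of the episode above 0.03 m).
It also fails if it takes over 70 s, if anything falls off the work surface, if the arm or the gripper's body presses on something with over 40 N, if the wrist force passes 120 N, or if a joint passes its speed limit or range.

## Robot

A 6-joint arm with a two-finger parallel gripper is mounted at the origin on the work surface. World frame = base frame: x ahead of the robot, y to its left, z up, the work surface at z = 0. Lengths are in mm, angles in rad, forces in N, time in s.
With the tool pointing down it reaches from about 350 to 975 mm from the base axis. Payload 7.1 kg.
Tool frame: the origin (TCP) lies midway between the tips of the shut fingers; the grasp point (between the pads) lies 19 mm behind it (ctrl.grasp_offset is the distance from the TCP to the grasp point, in mm); z points along the fingers, y is the line along which they close (so a half turn about z gives the same grasp; the last joint's range is limited). The gripper opens to 88 mm and grips with 3 to 60 N. Pads are 20 mm wide; open, the fingers measure 115 mm over their backs; the gripper's body (75 mm by 178 mm) begins 61 mm behind the grasp point.
Start: joints at [1.167, 0.423, 1.63, -0, 1.089, -0.019], TCP at [234.576, 579.292, 222.675] pointing down, gripper open.
Joint ranges: [-3, 3], [-0.9, 2.11], [0.09, 2.58], [-1.31, 4.45], [0.11, 2.69], [-2.54, 2.54]. Speed limits (rad/s): [2.39, 2.39, 3.01, 3.14, 3.14, 3.14].

## Interface

Orientations are given as a rotation vector (axis times angle).
In Python, from workcell import ctrl gives the robot as it stands. The module is installed in compiled form; this text tells all that it offers.
- The arm moves only by the tool servo_tool, never from a script. Its argument "rows" is a list of rows, each a list of 7 numbers: the turn, a rotation vector about the tool's x, y, z as a fraction of full scale, then the shift along the tool's x, y, z as a fraction of full scale, then the finger opening in mm, from 0 to 87.8. A call has 1 to 10 rows; each row is the pose to reach, as a shift and turn from the pose commanded when the call began, along the tool's axes at that moment; what a row does not reach only later rows make up. Full scale, the value 1, is 20 cm for a shift and 1.5 rad for a turn. A row lasts 1/8 s, in which the tool goes at most 62.5 mm and 10.7 degrees, less where a joint would pass 70% of its speed; a pose out of reach is approached as far as the arm can. A call with a number of a shift or a turn outside -1 to 1 is refused whole. A call with a gripper value outside its range is refused whole. The fingers move at their own pace and stop on an object; the grip force is fixed at half the most. Time passes only in rows, so rows that repeat a pose let the fingers close. It gives the time, the measured TCP pose, the force, the opening and the grip force at its end, in the units of the state.
- ctrl.get_obs(): the state, without advancing time (a new reading comes with each control period).
- ctrl.get_image(name): name is "scene" or "top" or "wrist"; returns (picture, depth): 384x512x3 uint8, red, green, blue; 384x512 float32, mm along the optical axis (not along the pixel's ray), 0 where there is no reading.
- ctrl.camera_info(name): a dict with "intrinsics" (3x3 intrinsics, pixels), "R" (3x3) and "t" (3): a world point X has camera coordinates R X + t. Camera axes: x right, y down, z forward; pixel columns grow to the right and rows downward; lengths in mm; the calibration is good to about 2 mm. A picture is of the moment at which its call begins: read the wrist's pose just before it. camera_info takes no time and is no camera call; for the wrist camera it gives the pose at the moment of the call.
- ctrl.close_job(): hands the job in; it is judged then, once.
The state is a dict: "t": time; "qpos": joint angles; "qvel": joint speeds; "joint_torque": joint torques, N m; "ee_pos": TCP position; "orientation": TCP orientation; "ft_force": force on the tool from outside, world axes, zero at the start; "moment": the same for the moment, N m; "width": finger opening in mm; "grasp_force": force on a finger pad.
Only numpy, scipy, OpenCV 4.12 (cv2) and the standard library are available. Lean on these libraries where they do the work, as an engineer would, in place of code of your own. Each camera call takes 0.05 s, during which the arm holds its last target. There are 200 camera calls.

## Working session

There is one attempt and no reset: what is moved stays moved. The work goes in short steps, Python scripts to look and compute and a tool call to move; the robot and the scene stay as the last step left them, time stands still between calls to the robot, and variables do not carry over. Pictures are saved under pics/ and viewed, at most 10 in all, crops included, and the job is handed in when it is done.

Besides the shell and the picture viewer there is one more tool, called after "Emit:" as a command line: name --pt "numbers of a row" for each row, then --argument value for the rest. servo_tool: Moves the arm, as the interface text tells. Its arguments: {"type":"object","properties":{"rows":{"type":"array","items":{"type":"array","items":{"type":"number"}}}},"required":["rows"]}

```bash
mkdir -p pics; cat > h.py <<'E'
import numpy as np, cv2
from workcell import ctrl
from scipy.spatial.transform import Rotation as Rn
def grab(n,fn=None):
    ci=ctrl.camera_info(n); im,d=ctrl.get_image(n)
    if fn: cv2.imwrite('pics/'+fn,im[:,:,::-1])
    K,R,t=[np.array(ci[k],float) for k in('intrinsics','R','t')]
    v,u=np.mgrid[0:384,0:512]
    c=np.stack([(u-K[0,2])/K[0,0]*d,(v-K[1,2])/K[1,1]*d,d],-1)
    P=(c-t)@R   # R^T(c-t)
    P[d==0]=np.nan
    return im,d,P,(K,R,t)
def ray(cam,u,v,z):
    K,R,t=cam; o=-R.T@t; r=R.T@np.linalg.inv(K)@np.array([u,v,1.]); return o+r*(z-o[2])/r[2]
E
python3 - <<'E'
from h import *
a=grab('scene','scene1.png');b=grab('top','top1.png')
np.savez('s1.npz',sim=a[0],sP=a[2],tim=b[0],tP=b[2])
o=ctrl.get_obs();print(o,ctrl.grasp_offset)
for n in('scene','top'):
    i=ctrl.camera_info(n);R=np.array(i['R']);print(n,-R.T@np.array(i['t']),i['intrinsics'])
E
```

```text
{'t': 0.1, 'qpos': array([ 1.16698580e+00,  4.23724119e-01,  1.63057202e+00,  1.56758115e-06,
        1.08860483e+00, -1.89812133e-02]), 'qvel': array([-0.00114878, -0.00065832, -0.00218156,  0.00026592,  0.00176114,
        0.00064461]), 'joint_torque': array([-2.37898275e-04, -5.45612419e+01, -2.74324501e+01,  6.43999712e-02,
        1.88625406e-02, -3.76653588e-05]), 'ee_pos': array([234.40209493, 578.86245121, 222.02092353]), 'orientation': array([-6.00713576e-01, -3.08334401e+00,  2.00870883e-03]), 'ft_force': array([ 0.53926322,  0.27387441, -1.02071557]), 'moment': array([ 0.0312633 ,  0.00526408, -0.02878641]), 'grasp_force': 0.0, 'width': 87.59461292275176} 18.700000000000003
scene [1291.22045372  319.58354244 1305.04368896] [[455.52087233   0.         253.83341026]
 [  0.         455.52087233 192.77876148]
 [  0.           0.           1.        ]]
top [ 394.06706026   42.87288803 1215.17939396] [[361.59117381   0.         253.37041829]
 [  0.         361.59117381 190.97570623]
 [  0.           0.           1.        ]]
```

View pics/scene1.png

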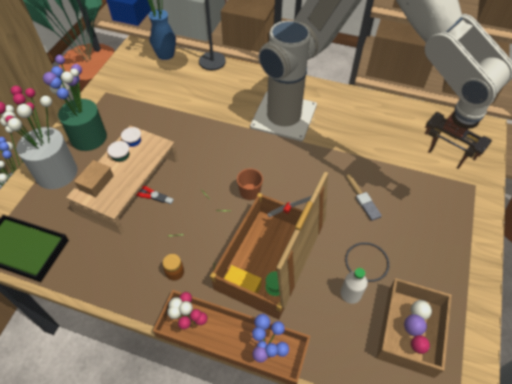

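View pics/top1.png

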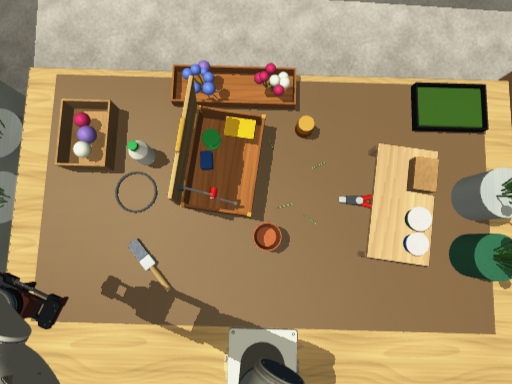

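The top view (up = +x, left = +y) shows the chest around px (222,160) with its lid open on the left. The yellow guard is at (240,127), the red knee at (214,192) and the secateurs at (355,201), sticking out of the riser at (400,205). Next I measure these.

```bash
python3 - <<'E'
from h import *
z=np.load('s1.npz')
def rep(n,m,P):
    k,l,st,c=cv2.connectedComponentsWithStats(m.astype(np.uint8))
    for i in range(1,k):
        if st[i,4]>12:
            p=P[l==i];p=p[~np.isnan(p[:,0])]
            if len(p): print(n,c[i].round(0),st[i,4],'med',np.median(p,0).round(0),'min',np.percentile(p,3,0).round(0),'max',np.percentile(p,97,0).round(0))
for nm,im,P in(('top',z['tim'],z['tP']),('scn',z['sim'],z['sP'])):
    hsv=cv2.cvtColor(im,cv2.COLOR_RGB2HSV);H,S,V=[hsv[...,i].astype(int) for i in range(3)]
    rep(nm+' red',((H<5)|(H>176))&(S>170)&(V>120),P)
    rep(nm+' yel',(H>22)&(H<32)&(S>180)&(V>150),P)
# rects: chest rim & riser board in top view
im,P=z['tim'],z['tP']
Z=P[...,2]
def rect(n,lo,hi,box):
    m=np.zeros(Z.shape,bool);x0,x1,y0,y1=box
    m[y0:y1,x0:x1]=True
    m&=(Z>lo)&(Z<hi)
    m=cv2.morphologyEx(m.astype(np.uint8),cv2.MORPH_OPEN,np.ones((2,2)))>0
    r=cv2.minAreaRect(P[m][:,:2].astype(np.float32));print(n,m.sum(),r,cv2.boxPoints(r).round(0).tolist())
rect('chest',90,110,(170,275,95,225)); rect('riser',92,108,(350,450,130,280))
m=np.zeros(Z.shape,bool);m[180:225,325:375]=1;m&=(Z>9)&(Z<30)
print('sec',m.sum(),P[m].min(0),P[m].max(0)); r=cv2.minAreaRect(P[m][:,:2].astype(np.float32));print(r,cv2.boxPoints(r).round(0).tolist())
m=np.zeros(Z.shape,bool);m[90:215,160:205]=1;m&=(Z>250)
print('lidtop',m.sum(),np.nanmin(P[m],0),np.nanmax(P[m],0))
E
```

```text
top red [213. 192.] 58 med [527. 160. 165.] min [513. 152. 160.] max [539. 170. 170.]
top red [366. 201.] 84 med [ 526. -335.   17.] min [ 510. -351.    5.] max [ 547. -321.   22.]
top yel [245. 128.] 341 med [753.  73.  62.] min [723.  46.  58.] max [786. 104.  66.]
scn red [145. 192.] 91 med [ 537. -343.   16.] min [ 510. -364.    6.] max [ 550. -326.   23.]
scn red [287. 207.] 37 med [531. 163. 165.] min [519. 156. 157.] max [539. 170. 169.]
scn yel [236. 275.] 196 med [745.  74.  62.] min [726.  52.  58.] max [764.  96.  67.]
chest 1022 ((655.3423461914062, 143.1338348388672), (235.15757751464844, 364.21539306640625), 82.33831024169922) [[459.0, 51.0], [820.0, 2.0], [852.0, 235.0], [491.0, 284.0]]
riser 5185 ((700.7941284179688, -351.7533264160156), (0.0, 0.0), 0.0) [[701.0, -352.0], [701.0, -352.0], [701.0, -352.0], [701.0, -352.0]]
sec 298 [ 450.64877439 -352.30421979    9.42878753] [ 591.20211302 -199.23595108   24.22396198]
((499.5487060546875, -286.024169921875), (111.87205505371094, 164.8580780029297), 63.559295654296875) [[401.0, -299.0], [548.0, -373.0], [598.0, -273.0], [451.0, -199.0]]
lidtop 973 [487.57902763 213.03265044 250.0429309 ] [791.92632576 258.51380886 338.40117272]
```

```bash
python3 - <<'E'
from h import *
z=np.load('s1.npz');P=z['tP'];im=z['tim'];Z=np.nan_to_num(P[...,2],nan=-1)
def line(n,box,lo,hi):
    m=np.zeros(Z.shape,bool);x0,x1,y0,y1=box;m[y0:y1,x0:x1]=1;m&=(Z>lo)&(Z<hi)
    p=P[m][:,:2].astype(np.float32)
    l=cv2.fitLine(p,cv2.DIST_HUBER,0,.01,.01).ravel();print(n,m.sum(),'ang',np.degrees(np.arctan2(l[1],l[0])).round(1),'c',l[2:],np.percentile(p,[2,98],axis=0).round(0).tolist())
line('front',(236,272,112,216),92,108)
line('far',(198,262,100,118),92,108)
line('near',(184,245,200,222),92,108)
line('lidtop',(165,205,80,215),300,345)
line('riser edge',(366,384,140,262),90,110)
m=(Z>92)&(Z<108);m[:,:350]=0;m[:,450:]=0;m[:130]=0;m[280:]=0
r=cv2.minAreaRect(P[m][:,:2].astype(np.float32));print('riser',cv2.boxPoints(r).round(0).tolist())
big=np.hstack([cv2.resize(im[85:230,160:280],None,fx=3.3,fy=3.3,interpolation=2)[:478],cv2.resize(im[160:240,325:405],(478,478),interpolation=2)[:, :400]])
cv2.imwrite('pics/crop1.png',big[:,:796,::-1])
E
```

```text
front 391 ang -6.0 c [618.96326   37.296036] [[467.0, 15.0], [793.0, 94.0]]
far 226 ang 83.9 c [796.5206   127.787575] [[782.0, 28.0], [811.0, 227.0]]
near 178 ang 83.4 c [481.88928 161.65839] [[470.0, 72.0], [508.0, 255.0]]
lidtop 724 ang -6.7 c [637.70667 231.56921] [[493.0, 212.0], [790.0, 252.0]]
riser edge 1406 ang -3.8 c [ 515.2385 -342.8318] [[351.0, -363.0], [692.0, -312.0]]
riser [[327.0, -497.0], [686.0, -539.0], [708.0, -348.0], [350.0, -306.0]]
```

View pics/crop1.png

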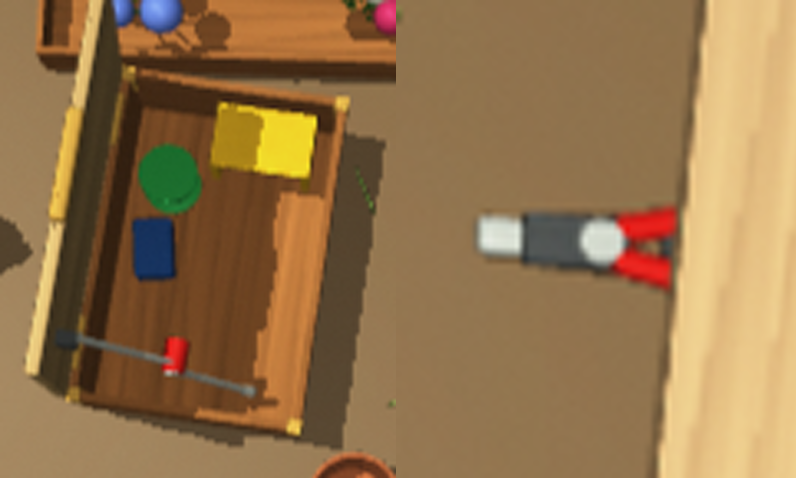

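```bash
cat >> h.py <<'E'
def obs():
    o=ctrl.get_obs(); return o,np.array(o['ee_pos']),Rn.from_rotvec(o['orientation'])
def rel(pos,R,label=''):
    """target world pose -> servo fractions"""
    o,p,Rc=obs()
    w=(Rc.inv()*R).as_rotvec()/1.5; s=Rc.inv().apply(np.array(pos)-p)/200
    print(label,'turn',w.round(3),'shift',s.round(4)); return w,s
def frame(z,y):
    z=np.array(z,float);z/=np.linalg.norm(z);y=np.array(y,float);y-=z*(y@z);y/=np.linalg.norm(y)
    return Rn.from_matrix(np.stack([np.cross(y,z),y,z],1))
E
python3 - <<'E'
from h import *
ci=ctrl.camera_info('top');cam=[np.array(ci[k],float) for k in('intrinsics','R','t')]
c=lambda a,b:(160+(a+.5)/3.3-.5,85+(b+.5)/3.3-.5)
for n,p in dict(fr_far=(342,103),fr_near=(294,427),h_near=(72,397),h_far=(131,73)).items(): print(n,ray(cam,*c(*p),100).round(1))
for p in((317,117),(307,180),(213,172),(222,104)): print('guard',ray(cam,*c(*p),62).round(1))
s=lambda a,b:(325+(a-396+.5)*80/478-.5,160+(b+.5)*80/478-.5)
for p in((478,216),(478,253),(522,235),(602,242),(675,248)): print('sec',ray(cam,*s(*p),18).round(1))
print('edge',ray(cam,*s(672,245),100).round(1))
z=np.load('s1.npz');im=z['tim'];hsv=cv2.cvtColor(im,cv2.COLOR_RGB2HSV);H,S,V=[hsv[...,i].astype(int) for i in range(3)]
m=((H>20)&(H<33)&(S>190)&(V>90));m[:,:220]=0;m[:,262:]=0;m[:110]=0;m[145:]=0
r=cv2.minAreaRect(np.argwhere(m)[:,::-1].astype(np.float32));print(r)
for p in cv2.boxPoints(r): print('g',ray(cam,*p,62).round(1))
# targets
yaw=np.radians(-3.2); tz=Rn.from_rotvec([0,0,yaw])
R=frame([0,-np.sin(.2),-np.cos(.2)],[np.cos(yaw),np.sin(yaw),0])
print(R.as_rotvec()); rel([530,-275,150],R,'over sec')
E
```

```text
fr_far [782.5  17.  100. ]
fr_near [467.4  54.3 100. ]
h_near [489.7 263.1 100. ]
h_far [806.8 222.6 100. ]
guard [780.5  40.8  62. ]
guard [715.5  49.   62. ]
guard [721.  142.6  62. ]
guard [791.2 136.2  62. ]
sec [ 542.2 -241.8   18. ]
sec [ 521.4 -241.7   18. ]
sec [ 532.2 -266.3   18. ]
sec [ 529.5 -310.9   18. ]
sec [ 527.3 -351.6   18. ]
edge [ 519.7 -323.1  100. ]
((239.25997924804688, 128.67999267578125), (30.40559196472168, 22.485998153686523), 8.130102157592773)
g [717.8 147.6  62. ]
g [793.7 140.   62. ]
g [781.9  40.2  62. ]
g [706.2  48.6  62. ]
[ 2.17085572  2.05516181 -0.20620399]
over sec turn [ 0.075 -0.12   0.824] shift [-2.9726 -3.4018  0.3645]
```

Emit:
servo_tool --pt "0 0 0 -0.45 -0.5 -0.08 80" --pt "0 0 0 -0.85 -0.97 -0.08 80" --pt "0 0 0 -0.85 -0.97 -0.08 80" --pt "0 0 0 -0.85 -0.97 -0.08 80" --pt "0 0 0 -0.85 -0.97 -0.08 80" --pt "0 0 0 -0.85 -0.97 -0.08 80"

```text
t: 0.85
ee_pos: [319.6, 335.6, 238.8]
orientation: [0.603, 3.083, 0.001]
ft_force: [1.0, 0.0, 0.6]
width: 79.8
grasp_force: 0.0
```

Emit:
servo_tool --pt "0 0 0 -0.85 -0.97 0 80" --pt "0 0 0 -0.85 -0.97 0 80" --pt "0 0 0 -0.85 -0.97 0 80" --pt "0 0 0 -0.85 -0.97 0 80" --pt "0 0 0 -0.85 -0.97 0 80" --pt "0 0 0 -0.85 -0.97 0 80"

```text
t: 1.6
ee_pos: [404.5, 92.8, 238.5]
orientation: [-0.601, -3.083, -0.001]
ft_force: [0.3, 0.1, -1.3]
width: 80.0
grasp_force: 0.0
```

Emit:
servo_tool --pt "0 0 0 -0.85 -0.97 0 80" --pt "0 0 0 -0.85 -0.97 0 80" --pt "0 0 0 -0.85 -0.97 0 80" --pt "0 0 0 -0.85 -0.97 0 80" --pt "0 0 0 -0.85 -0.97 0 80" --pt "0 0 0 -0.85 -0.97 0 80"

```text
t: 2.35
ee_pos: [489.1, -149.8, 238.1]
orientation: [-0.598, -3.083, -0.001]
ft_force: [0.3, 0.6, 0.1]
width: 80.0
grasp_force: 0.0
```

```bash
python3 - <<'E'
from h import *
y=np.radians(-2.5);R=frame([0,-np.sin(.2),-np.cos(.2)],[np.cos(y),np.sin(y),0])
print(obs()[1],ctrl.get_obs()['t']); rel([531,-277,150],R,'over sec')
E
```

```text
[ 489.08909558 -149.80963774  238.14571399] 2.35
over sec turn [ 0.077 -0.12   0.817] shift [-0.4329 -0.5116  0.4399]
```

Emit:
servo_tool --pt "0.077 -0.12 0.817 -0.433 -0.512 0.2 60" --pt "0.077 -0.12 0.817 -0.433 -0.512 0.2 60" --pt "0.077 -0.12 0.817 -0.433 -0.512 0.2 60" --pt "0.077 -0.12 0.817 -0.433 -0.512 0.3 60" --pt "0.077 -0.12 0.817 -0.433 -0.512 0.4 60" --pt "0.077 -0.12 0.817 -0.433 -0.512 0.44 60" --pt "0.077 -0.12 0.817 -0.433 -0.512 0.44 60" --pt "0.077 -0.12 0.817 -0.433 -0.512 0.44 60" --pt "0.077 -0.12 0.817 -0.433 -0.512 0.44 60"

```text
t: 3.48
ee_pos: [531.1, -277.5, 150.9]
orientation: [2.155, 2.072, -0.207]
ft_force: [0.7, -0.1, 0.4]
width: 60.2
grasp_force: 0.0
```

```bash
python3 - <<'E'
from h import *
im,d,P,cam=grab('wrist','w1.png')
o,p,R=obs();print(p,R.as_matrix().round(3).tolist())
print('cam',-cam[1].T@cam[2])
hsv=cv2.cvtColor(im,cv2.COLOR_RGB2HSV);H,S,V=[hsv[...,i].astype(int) for i in range(3)]
m=((H<6)|(H>174))&(S>150)&(V>80)
print('red',m.sum(),np.argwhere(m).mean(0))
Z=np.nan_to_num(P[...,2],nan=-1);s=(Z>10)&(Z<24);s&=(np.abs(P[...,0]-531)<45)&(P[...,1]<-225)&(P[...,1]>-315)
q=P[s][:,:2].astype(np.float32);print(s.sum(),cv2.minAreaRect(q),cv2.fitLine(q,cv2.DIST_HUBER,0,.01,.01).ravel(),q.min(0),q.max(0))
E
```

```text
[ 530.99751631 -277.94758113  150.97029133] [[0.041, 0.999, 0.001], [0.979, -0.04, -0.199], [-0.199, 0.009, -0.98]]
cam [ 534.06415025 -181.7200967   296.10237153]
red 1151 [219.08688097 259.73327541]
1794 ((532.555908203125, -278.968017578125), (73.0882339477539, 29.79288101196289), 87.39381408691406) [ 4.4863734e-02  9.9899310e-01  5.3247156e+02 -2.7797290e+02] [ 516.02893 -314.87012] [ 547.6381  -242.49791]
```

View pics/w1.png

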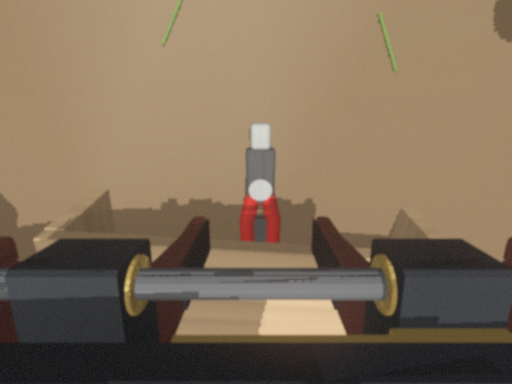

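The wrist view shows the secateurs at px (260,130–240), centred between the fingers and pointing towards +y; the riser edge is at row 240. I descend and grip the blades.

Emit:
servo_tool --pt "0 0 0 0.05 0.001 0.25 60" --pt "0 0 0 0.1 0.001 0.5 60" --pt "0 0 0 0.13 0.001 0.66 60" --pt "0 0 0 0.141 0.001 0.716 60" --pt "0 0 0 0.141 0.001 0.716 60" --pt "0 0 0 0.141 0.001 0.716 10" --pt "0 0 0 0.141 0.001 0.716 10" --pt "0 0 0 0.141 0.001 0.716 10" --pt "0 0 0 0.141 0.001 0.716 10"

```text
t: 4.65
ee_pos: [532.4, -280.1, 5.3]
orientation: [2.159, 2.066, -0.207]
ft_force: [-0.3, 0.9, 2.9]
width: 29.7
grasp_force: 30.0
```

Emit:
servo_tool --pt "0 0 0 0.1 0 -0.03 10" --pt "0 0 0 0.22 0.001 -0.055 10" --pt "0 0 0 0.36 0.002 -0.084 10" --pt "0 0 0 0.5 0.002 -0.112 10" --pt "0 0 0 0.62 0.003 -0.136 10" --pt "0 0 0 0.7 0.003 -0.152 10" --pt "0 0 0 0.734 0.003 -0.159 10" --pt "0 0 0 0.734 0.003 -0.159 10"

```text
t: 5.65
ee_pos: [539.2, -129.9, 6.7]
orientation: [2.159, 2.067, -0.208]
ft_force: [1.1, -0.8, -1.9]
width: 29.7
grasp_force: 30.0
```

Emit:
servo_tool --pt "0 0 0 0.0015 0 0.0073 10" --pt "0 0 0 0.0015 0 0.0073 60" --pt "0 0 0 0.0015 0 0.0073 60" --pt "0 0 0 -0.03 0 -0.15 70" --pt "0 0 0 -0.08 0 -0.4 70" --pt "0 0 0 -0.129 0 -0.637 70" --pt "0 0 0 -0.129 0 -0.637 70" --pt "0 0 0 -0.129 0 -0.637 70"

```text
t: 6.65
ee_pos: [537.5, -129.9, 136.3]
orientation: [2.16, 2.067, -0.208]
ft_force: [0.7, 0.1, 0.3]
width: 70.1
grasp_force: 0.0
```

```bash
python3 - <<'E'
from h import *
im,d,P,cam=grab('top')
hsv=cv2.cvtColor(im,cv2.COLOR_RGB2HSV);H,S,V=[hsv[...,i].astype(int) for i in range(3)]
im,d,P,cam=grab('wrist','w2.png')
Z=np.nan_to_num(P[...,2],nan=-1);s=(Z>10)&(Z<25)&(np.abs(P[...,0]-535)<50)&(P[...,1]<-70)&(P[...,1]>-300)
hsv=cv2.cvtColor(im,cv2.COLOR_RGB2HSV);H,S,V=[hsv[...,i].astype(int) for i in range(3)]
m=((H<6)|(H>174))&(S>150)&(V>80)&s
q=P[s][:,:2].astype(np.float32);print(s.sum(),cv2.minAreaRect(q),cv2.fitLine(q,cv2.DIST_HUBER,0,.01,.01).ravel(),q.min(0),q.max(0))
q=P[m];print('red',m.sum(),np.percentile(q,[1,50,99],axis=0).round(0).tolist())
y=np.radians(-2.5);R=frame([0,0,-1],[np.cos(y),np.sin(y),0])
print(obs()[1]);rel([537,-205,80],R,'over handles z80')
E
```

```text
4577 ((536.3785400390625, -174.8742218017578), (164.24411010742188, 45.57547378540039), 88.9841079711914) [ 4.9013238e-02  9.9879813e-01  5.3799969e+02 -1.6676997e+02] [ 512.6242 -257.0106] [558.57166 -92.79793]
red 1750 [[514.0, -253.0, 11.0], [540.0, -208.0, 16.0], [557.0, -172.0, 18.0]]
[ 536.91301464 -129.73695992  135.24190725]
over handles z80 turn [ 0.004  0.133 -0.   ] shift [-0.3135  0.0149  0.3456]
```

Emit:
servo_tool --pt "0.004 0.133 0 -0.15 0.01 0.15 75" --pt "0.004 0.133 0 -0.3 0.011 0.345 75" --pt "0.004 0.133 0 -0.3 0.011 0.345 75" --pt "0.004 0.133 0 -0.3 0.011 0.345 75"

```text
t: 7.25
ee_pos: [536.5, -202.0, 79.8]
orientation: [2.27, 2.171, -0.0]
ft_force: [-0.6, 0.7, 0.0]
width: 75.2
grasp_force: 0.0
```

```bash
python3 - <<'E'
from h import *
y=np.radians(-2.8);R=frame([0,0,-1],[np.cos(y),np.sin(y),0])
print(obs()[1]);rel([536.3,-202,8],R,'grip')
E
```

```text
[ 536.53691714 -202.01769998   79.76946589]
grip turn [0.    0.    0.003] shift [ 2.000e-04 -1.200e-03  3.588e-01]
```

Emit:
servo_tool --pt "0 0 0.003 0 -0.001 0.2 75" --pt "0 0 0.003 0 -0.001 0.33 75" --pt "0 0 0.003 0 -0.001 0.359 75" --pt "0 0 0.003 0 -0.001 0.359 20" --pt "0 0 0.003 0 -0.001 0.359 20" --pt "0 0 0.003 0 -0.001 0.359 20" --pt "0 0 0.003 0 -0.001 0.359 20" --pt "0 0 0.003 0 -0.001 0.2 20" --pt "0 0 0.003 0 -0.001 0 20" --pt "0 0 0.003 0 -0.001 -0.2 20"

```text
t: 8.5
ee_pos: [536.8, -202.3, 121.9]
orientation: [2.273, 2.166, 0.002]
ft_force: [0.2, 0.5, -2.1]
width: 43.7
grasp_force: 30.0
```

```bash
cat >> h.py <<'E'
C0=np.array([637.,140.,0.]);CR=Rn.from_rotvec([0,0,np.radians(-6.7)])
def c2w(p): return C0+CR.apply(np.array(p,float))
def cframe(z,y): return frame(CR.apply(z),CR.apply(y))
E
python3 - <<'E'
from h import *
R=cframe([0,0,-1],[0,-1,0])
o,p,_=obs();print(p,o['width'],o['grasp_force'],o['qpos'])
# tip is 110 ahead of TCP along chest x; hover with tip at chest x=70
rel(c2w([-42,-16,200]),R,'hover'); print(c2w([-42,-16,200]))
E
```

```text
[ 536.83151979 -202.28011651  121.91650064] 43.68101806128582 29.985827207565308 [-3.81099453e-01  4.82627196e-01  1.81335935e+00  8.69709700e-06
  8.43241365e-01 -3.32819894e-01]
hover turn [ 2.000e-03 -1.000e-03  1.093e+00] shift [ 1.6679  0.2035 -0.3912]
[593.42010093 129.00944057 200.        ]
```

Emit:
servo_tool --pt "0 0 0 0.1 0.01 -0.25 20" --pt "0 0 0.1 0.3 0.03 -0.4 20" --pt "0 0 0.22 0.5 0.06 -0.4 20" --pt "0 0 0.34 0.7 0.08 -0.4 20" --pt "0 0 0.45 0.8 0.1 -0.4 20" --pt "0 0 0.55 0.8 0.1 -0.4 20" --pt "0 0 0.55 0.8 0.1 -0.4 20" --pt "0 0 0.55 0.8 0.1 -0.4 20"

```text
t: 9.5
ee_pos: [564.5, -43.6, 200.8]
orientation: [2.949, 1.077, 0.003]
ft_force: [0.0, 0.2, -2.2]
width: 43.4
grasp_force: 30.0
```

```bash
python3 - <<'E'
from h import *
R=cframe([0,0,-1],[0,-1,0])
o,p,_=obs();print(p,o['width'],o['t'])
rel(c2w([-28,-24,200]),R,'hover')
E
```

```text
[564.47012669 -43.63555625 200.81301718] 43.39093641781153 9.5
hover turn [ 0.001 -0.001  0.545] shift [ 0.6856 -0.4885  0.0037]
```

Emit:
servo_tool --pt "0 0 0.11 0.1 -0.1 0 20" --pt "0 0 0.22 0.25 -0.2 0 20" --pt "0 0 0.33 0.4 -0.3 0 20" --pt "0 0 0.44 0.55 -0.4 0 20" --pt "0 0 0.545 0.65 -0.47 0.0 20" --pt "0 0 0.545 0.686 -0.488 0.004 20" --pt "0 0 0.545 0.686 -0.488 0.004 20" --pt "0 0 0.545 0.686 -0.488 0.004 20"

```text
t: 10.5
ee_pos: [606.8, 118.5, 199.9]
orientation: [3.135, -0.186, 0.004]
ft_force: [0.5, 0.3, -1.6]
width: 43.5
grasp_force: 30.0
```

```bash
python3 - <<'E'
from h import *
o,p,R=obs();print(p,o['width'],o['t'],o['orientation'])
im,d,P,cam=grab('wrist','w3.png')
hsv=cv2.cvtColor(im,cv2.COLOR_RGB2HSV);H,S,V=[hsv[...,i].astype(int) for i in range(3)]
Q=CR.inv().apply((P-C0).reshape(-1,3)).reshape(P.shape); np.save('w3Q.npy',Q)
Z=np.nan_to_num(Q[...,2],nan=-1)
m=(H>20)&(H<33)&(S>180)&(V>90)
q=Q[m&(Z>50)&(Z<75)];print('guard',len(q),np.percentile(q,[1,50,99],axis=0).round(0).tolist())
s=(Z>170)&(Z<215)&(Q[...,0]>-5)&(np.abs(Q[...,1]+24)<40);q=Q[s];print('blades',len(q),np.percentile(q,[1,50,99],axis=0).round(0).tolist())
if len(q)>10:print(cv2.fitLine(q[:,:2].astype(np.float32),cv2.DIST_HUBER,0,.01,.01).ravel())
s=(Z>92)&(Z<108);q=Q[s]
for n,mm in(('front',(q[:,1]<-80)),('far',(q[:,0]>140))):
    r=q[mm]; print(n,len(r), np.percentile(r,[2,50,98],axis=0).round(0).tolist() if len(r) else '')
E
```

```text
[606.82614075 118.50001838 199.91577628] 43.492652967347475 10.5 [ 3.13478526 -0.18601904  0.00373263]Traceback (most recent call last):
  File "<stdin>", line 8, in <module>
    return _quantile_unchecked(
        a, q, axis, out, overwrite_input, method, keepdims, weights)
    return _ureduce(a,
                    func=_quantile_ureduce_func,
    ...<5 lines>...
                    overwrite_input=overwrite_input,
                    method=method)
    r = func(a, **kwargs)
    result = _quantile(arr,
                       quantiles=q,
    ...<2 lines>...
                       out=out,
                       weights=wgt)
    slices_having_nans = np.isnan(arr[-1, ...])
                                  ~~~^^^^^^^^^
IndexError: index -1 is out of bounds for axis 0 with size 0
```

View pics/w3.png

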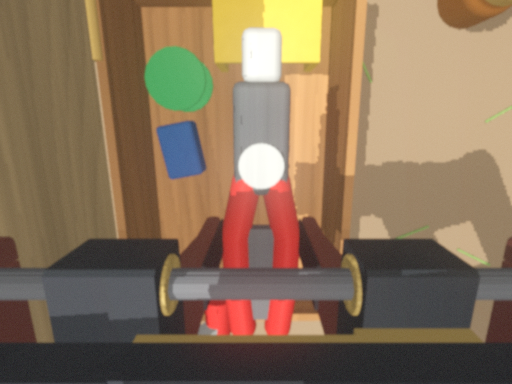

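The secateurs are held straight along the chest x axis, tip at (262,30). The guard is ahead at (267,30), and the spool and tin are to the left.

```bash
python3 - <<'E'
from h import *
Q=np.load('w3Q.npy');im=cv2.imread('pics/w3.png');hsv=cv2.cvtColor(im,cv2.COLOR_BGR2HSV);H,S,V=[hsv[...,i].astype(int) for i in range(3)]
f=lambda n,m:print(n,m.sum(),np.nanpercentile(Q[m],[2,50,98],axis=0).round(0).tolist())
f('guard',(H>20)&(H<33)&(S>180)&(V>90)&(np.arange(384)[:,None]<62)&(np.arange(512)>210)&(np.arange(512)<325))
c=np.arange(512);r=np.arange(384)[:,None]
b=(r<185)&(r>25)&(c>235)&(c<290)&(S<60);f('blades',b);q=Q[b];q=q[(q[:,2]>170)];print(len(q),cv2.fitLine(q[:,:2].astype(np.float32),cv2.DIST_HUBER,0,.01,.01).ravel(),q[:,:2].min(0),q[:,:2].max(0))
f('spool',(H>55)&(H<80)&(S>120)&(c<220)&(r<120));f('tin',(H>100)&(H<125)&(S>120)&(c<220)&(r<190)&(r>110))
f('front rim',(r>60)&(r<160)&(c>348)&(c<356)&(np.abs(Q[...,2]-100)<8))
E
```

```text
guard 0 [nan, nan, nan]
blades 7359 [[7.0, -39.0, 203.0], [42.0, -26.0, 206.0], [80.0, -13.0, 208.0]]
7326 [ 9.9997985e-01  6.3460898e-03  4.4383427e+01 -2.6029182e+01] [  4.89351925 -40.15732213] [ 82.03721048 -12.14513968]
spool 2204 [[52.0, 38.0, 55.0], [74.0, 62.0, 57.0], [101.0, 83.0, 59.0]]
tin 1510 [[-20.0, 48.0, 36.0], [9.0, 64.0, 37.0], [33.0, 82.0, 39.0]]
front rim 670 [[6.0, -109.0, 94.0], [46.0, -104.0, 99.0], [85.0, -102.0, 101.0]]
  return np.nanmean(a, axis, out=out, keepdims=keepdims)
```

Emit:
servo_tool --pt "0 0 0 0 0 0.15 20" --pt "0 0 0 0 0 0.35 20" --pt "0 0 0 0 0 0.55 20" --pt "0 0 0 0 0 0.7 20" --pt "0 0 0 0 -0.04 0.75 20" --pt "0 0 0 0 -0.04 0.82 20" --pt "0 0 0 0 -0.04 0.86 20" --pt "0 0 0 0 -0.04 0.865 20"

```text
t: 11.55
ee_pos: [608.6, 127.3, 27.0]
orientation: [3.135, -0.188, 0.005]
ft_force: [-1.0, -0.9, -1.9]
width: 43.9
grasp_force: 30.0
```

Emit:
servo_tool --pt "0 0 0 0.05 0 0 20" --pt "0 0 0 0.12 0 0 20" --pt "0 0 0 0.2 0 0 20" --pt "0 0 0 0.26 0 0 20" --pt "0 0 0 0.29 0 0 20" --pt "0 0 0 0.29 0 0 20"

```text
t: 12.3
ee_pos: [666.4, 120.2, 27.0]
orientation: [3.135, -0.188, 0.004]
ft_force: [0.1, -0.8, -1.6]
width: 43.5
grasp_force: 30.0
```

Emit:
servo_tool --pt "0 0 0 0 0 0.015 20" --pt "0 0 0 0 0 0.03 20" --pt "0 0 0 0 0 0.035 20" --pt "0 0 0 0 0 0.035 20"

```text
t: 12.8
ee_pos: [666.0, 120.4, 20.1]
orientation: [3.135, -0.188, 0.004]
ft_force: [-0.3, 0.1, -1.4]
width: 43.9
grasp_force: 30.0
```

Now release with the fingers open only moderately, wait, and rise.

Emit:
servo_tool --pt "0 0 0 0 0 0.007 20" --pt "0 0 0 0 0 0.007 58" --pt "0 0 0 0 0 0.007 58" --pt "0 0 0 0 0 0.007 58" --pt "0 0 0 0 0 -0.2 58" --pt "0 0 0 0 0 -0.5 58" --pt "0 0 0 0 0 -0.8 58" --pt "0 0 0 0 0 -0.95 58" --pt "0 0 0 0 0 -0.95 58"

```text
t: 13.92
ee_pos: [667.3, 120.9, 213.5]
orientation: [-3.136, 0.188, -0.014]
ft_force: [0.4, -0.2, -0.5]
width: 58.3
grasp_force: 0.0
```

```bash
python3 - <<'E'
from h import *
o,p,_=obs();print(p,o['t'],o['width'])
im,d,P,cam=grab('wrist','w4.png')
Q=CR.inv().apply((P-C0).reshape(-1,3)).reshape(P.shape);np.save('w4Q.npy',Q)
hsv=cv2.cvtColor(im,cv2.COLOR_RGB2HSV);H,S,V=[hsv[...,i].astype(int) for i in range(3)]
m=((H<6)|(H>174))&(S>150)&(V>60)&(Q[...,2]<40)&(Q[...,2]>0)
print('handles',m.sum(),np.nanpercentile(Q[m],[1,50,99],axis=0).round(0).tolist())
E
```

```text
[667.31247897 120.87087892 213.54880576] 13.925 58.293951358518754
handles 1723 [[-34.0, -37.0, 21.0], [15.0, -13.0, 24.0], [62.0, 4.0, 26.0]]
```

View pics/w4.png

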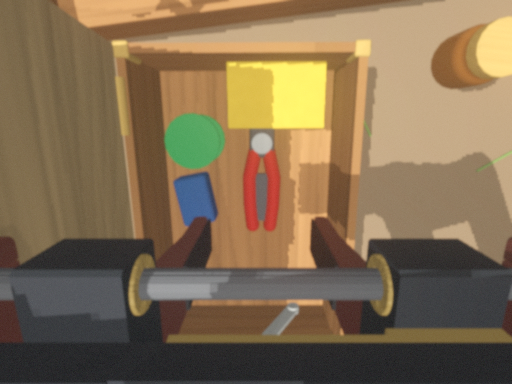

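The handles now span chest x −34…62, so the tip is at about x 146, y −17 and lies well under the guard. Next I check the wrist options for the knee push.

```bash
cat >> h.py <<'E'
def wrist(R,q1,a):
    M=(Rn.from_euler('ZY',[q1,a])).inv()*R*Rn.from_euler('z',-np.pi/2)
    return M.as_euler('ZYZ').round(2)
E
python3 - <<'E' 2>/dev/null
from h import *
o,p,R=obs();q=o['qpos'];print(q.round(3));print('chk',wrist(R,q[0],q[1]+q[2]))
X,Y=[1,0,0],[0,1,0]
for q1 in(-.05,.2):
  for a in(1.7,2.1):
    for t in(54,35):
        t_=np.radians(t);z=[0,np.sin(t_),-np.cos(t_)]
        print('knee',q1,a,t,'A',wrist(cframe(z,X),q1,a),'B',wrist(cframe(z,[-1,0,0]),q1,a),'C',wrist(cframe(z,[0,-np.cos(t_),-np.sin(t_)]),q1,a),'D',wrist(cframe(z,[0,np.cos(t_),np.sin(t_)]),q1,a))
for q1 in(.35,.6):
  for a in(1.7,2.1):
    for t in(60,40,0.1):
        t_=np.radians(t);z=[0,-np.sin(t_),-np.cos(t_)]
        print('lid',q1,a,t,'A',wrist(cframe(z,X),q1,a),'B',wrist(cframe(z,[-1,0,0]),q1,a),'C',wrist(cframe(z,[0,-np.cos(t_),np.sin(t_)]),q1,a))
E
```

```text
[ 0.162  0.509  1.519 -0.002  1.109  1.854]
chk [-0.    1.11  1.85]
knee -0.05 1.7 54 A [ 0.95  1.44 -0.07] B [0.95 1.44 3.08] C [0.95 1.44 1.5 ] D [ 0.95  1.44 -1.64]
knee -0.05 1.7 35 A [ 0.62  1.43 -0.02] B [0.62 1.43 3.12] C [0.62 1.43 1.55] D [ 0.62  1.43 -1.59]
knee -0.05 2.1 54 A [ 1.03  1.22 -0.41] B [1.03 1.22 2.73] C [1.03 1.22 1.16] D [ 1.03  1.22 -1.98]
knee -0.05 2.1 35 A [ 0.69  1.11 -0.27] B [0.69 1.11 2.87] C [0.69 1.11 1.3 ] D [ 0.69  1.11 -1.85]
knee 0.2 1.7 54 A [0.95 1.24 0.08] B [ 0.95  1.24 -3.06] C [0.95 1.24 1.65] D [ 0.95  1.24 -1.49]
knee 0.2 1.7 35 A [0.6  1.28 0.19] B [ 0.6   1.28 -2.95] C [0.6  1.28 1.76] D [ 0.6   1.28 -1.38]
knee 0.2 2.1 54 A [ 1.11  1.03 -0.3 ] B [1.11 1.03 2.85] C [1.11 1.03 1.27] D [ 1.11  1.03 -1.87]
knee 0.2 2.1 35 A [ 0.72  0.97 -0.08] B [0.72 0.97 3.06] C [0.72 0.97 1.49] D [ 0.72  0.97 -1.65]
lid 0.35 1.7 60 A [-0.96  1.9   0.36] B [-0.96  1.9  -2.78] C [-0.96  1.9   1.93]
lid 0.35 1.7 40 A [-0.62  1.76  0.45] B [-0.62  1.76 -2.69] C [-0.62  1.76  2.02]
lid 0.35 1.7 0.1 A [-0.    1.44  0.47] B [-0.    1.44 -2.67] C [-0.    1.44  2.04]
lid 0.35 2.1 60 A [-0.89  1.65  0.69] B [-0.89  1.65 -2.46] C [-0.89  1.65  2.26]
lid 0.35 2.1 40 A [-0.62  1.43  0.68] B [-0.62  1.43 -2.46] C [-0.62  1.43  2.25]
lid 0.35 2.1 0.1 A [-0.    1.04  0.47] B [-0.    1.04 -2.67] C [-0.    1.04  2.04]
lid 0.6 1.7 60 A [-0.85  2.09  0.53] B [-0.85  2.09 -2.61] C [-0.85  2.09  2.1 ]
lid 0.6 1.7 40 A [-0.54  1.9   0.66] B [-0.54  1.9  -2.48] C [-0.54  1.9   2.23]
lid 0.6 1.7 0.1 A [-0.    1.44  0.72] B [-0.    1.44 -2.42] C [-0.    1.44  2.29]
lid 0.6 2.1 60 A [-0.74  1.81  0.84] B [-0.74  1.81 -2.31] C [-0.74  1.81  2.41]
lid 0.6 2.1 40 A [-0.51  1.55  0.86] B [-0.51  1.55 -2.28] C [-0.51  1.55  2.43]
lid 0.6 2.1 0.1 A [-0.    1.04  0.72] B [-0.    1.04 -2.42] C [-0.    1.04  2.29]
```

```bash
python3 - <<'E'
from h import *
o,p,_=obs();print(CR.inv().apply(p-C0))
rel(c2w([-60,-80,240]),cframe([0,0,-1],[1,0,0]),'mid')
t=np.radians(54);z=np.array([0,np.sin(t),-np.cos(t)])
Rm=cframe([0,0,-1],[1,0,0]);pm=c2w([-60,-80,240]);Rt=cframe(z,[1,0,0]);pt=c2w([-105,-30,183])
print((Rm.inv()*Rt).as_rotvec()/1.5,Rm.inv().apply(pt-pm)/200)
E
```

```text
[ 31.05304495 -15.85546081 211.11565032]
mid turn [ 0.003 -0.003 -1.049] shift [-0.4536  0.322  -0.1466]
[-3.84134525e-17  6.28318531e-01  1.53653810e-16] [ 0.25  -0.225  0.285]
```

Emit:
servo_tool --pt "0 0 0 -0.1 0.2 -0.15 20" --pt "0 0 -0.1 -0.3 0.322 -0.15 0" --pt "0 0 -0.22 -0.454 0.322 -0.15 0" --pt "0 0 -0.34 -0.454 0.322 -0.15 0" --pt "0 0 -0.46 -0.454 0.322 -0.15 0" --pt "0 0 -0.58 -0.454 0.322 -0.15 0" --pt "0 0 -0.7 -0.454 0.322 -0.15 0" --pt "0 0 -0.82 -0.454 0.322 -0.15 0" --pt "0 0 -0.94 -0.454 0.322 -0.15 0" --pt "0 0 -1 -0.454 0.322 -0.15 0"

```text
t: 15.22
ee_pos: [566.4, 67.4, 237.5]
orientation: [2.418, 2.005, -0.003]
ft_force: [0.6, -0.2, -0.5]
width: 0.4
grasp_force: 0.0
```

```bash
python3 - <<'E'
from h import *
o,p,_=obs();print(CR.inv().apply(p-C0),o['qpos'].round(2),o['t'],o['width'])
t=np.radians(54);rel(c2w([-105,-30,183]),cframe([0,np.sin(t),-np.cos(t)],[1,0,0]),'pre-knee')
E
```

```text
[-61.630976   -80.32834459 237.52134314] [ 0.1   0.33  1.74 -0.    1.08  0.29] 15.225 0.4027699072664397
pre-knee turn [ 0.021  0.629 -0.043] shift [ 0.2364 -0.2336  0.2724]
```

Emit:
servo_tool --pt "0.005 0.12 -0.01 0.04 -0.1 0.05 0" --pt "0.01 0.24 -0.02 0.09 -0.234 0.1 0" --pt "0.015 0.36 -0.03 0.14 -0.234 0.16 0" --pt "0.02 0.48 -0.035 0.19 -0.234 0.22 0" --pt "0.021 0.6 -0.043 0.23 -0.234 0.26 0" --pt "0.021 0.629 -0.043 0.236 -0.234 0.272 0" --pt "0.021 0.629 -0.043 0.236 -0.234 0.272 0" --pt "0.021 0.629 -0.043 0.236 -0.234 0.272 0"

```text
t: 16.23
ee_pos: [530.5, 122.8, 184.9]
orientation: [-1.77, -1.569, -0.904]
ft_force: [-1.0, -0.3, 0.3]
width: 0.6
grasp_force: 0.0
```

```bash
python3 - <<'E'
from h import *
o,p,R=obs();print(CR.inv().apply(p-C0),CR.inv().apply(R.as_matrix().T).round(3).tolist(),o['qpos'].round(2),o['t'],o['ft_force'])
im,d,P,cam=grab('wrist','w5.png')
Q=CR.inv().apply((P-C0).reshape(-1,3)).reshape(P.shape);np.save('w5Q.npy',Q)
hsv=cv2.cvtColor(im,cv2.COLOR_RGB2HSV);H,S,V=[hsv[...,i].astype(int) for i in range(3)]
m=((H<6)|(H>174))&(S>150)&(V>60)&(Q[...,2]>110)
if m.sum():print('knee',m.sum(),np.nanpercentile(Q[m],[2,50,98],axis=0).round(0).tolist())
E
```

```text
[-103.78742418  -29.48521272  184.85697978] [[0.0, 0.588, 0.809], [1.0, -0.004, 0.003], [0.005, 0.809, -0.588]] [-0.27  0.53  1.96  1.06  1.16 -0.86] 16.225 [-1.02617779 -0.25622939  0.27221696]
knee 900 [[-127.0, -23.0, 154.0], [-114.0, 4.0, 164.0], [-99.0, 16.0, 193.0]]
```

View pics/w5.png

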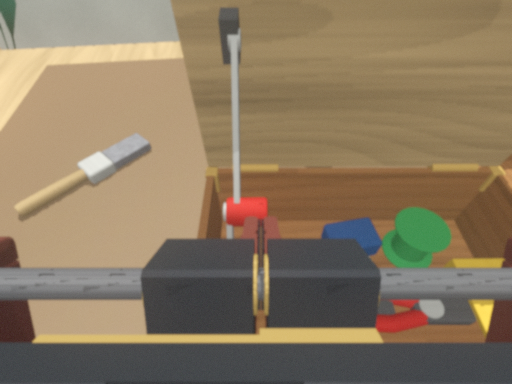

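The wrist view shows the red pad at (246,211), square in front of the closed fingertips at (262,220), with the link rising to the lid bracket at (230,30). I push along the tool axis.

Emit:
servo_tool --pt "0 0 0 0 0 0.08 0" --pt "0 0 0 0 0 0.15 0" --pt "0 0 0 0 0 0.175 0" --pt "0 0 0 0 0 0.19 0" --pt "0 0 0 0 0 0.2 0" --pt "0 0 0 0 0 0.2 0"

```text
t: 17.02
ee_pos: [534.7, 154.8, 162.2]
orientation: [-1.768, -1.57, -0.906]
ft_force: [-1.2, -0.8, 2.7]
width: 0.5
grasp_force: 1.2
```

Emit:
servo_tool --pt "0 -0.022 0 0 0 0.02 0" --pt "0 -0.045 0 -0.001 0 0.04 0" --pt "0 -0.067 0 -0.003 0 0.06 0" --pt "0 -0.09 0 -0.005 0 0.08 0" --pt "0 -0.112 0 -0.008 0 0.1 0" --pt "0 -0.112 0 -0.008 0 0.1 0"

```text
t: 17.77
ee_pos: [537.2, 170.6, 150.3]
orientation: [-1.886, -1.675, -0.776]
ft_force: [-2.4, -0.5, 7.6]
width: 0.5
grasp_force: 3.0
```

Emit:
servo_tool --pt "0 -0.022 0 0 0 0.02 0" --pt "0 -0.045 0 -0.001 0 0.04 0" --pt "0 -0.067 0 -0.003 0 0.06 0" --pt "0 -0.09 0 -0.005 0 0.08 0" --pt "0 -0.112 0 -0.008 0 0.1 0" --pt "0 -0.112 0 -0.008 0 0.1 0"

```text
t: 18.52
ee_pos: [539.4, 183.9, 135.7]
orientation: [-1.998, -1.774, -0.635]
ft_force: [-3.2, 0.2, 11.8]
width: 0.4
grasp_force: 5.1
```

```bash
python3 - <<'E'
from h import *
o,p,R=obs();print(CR.inv().apply(p-C0),CR.inv().apply(R.as_matrix()[:,2]).round(3),o['qpos'].round(2),o['t'],CR.inv().apply(o['ft_force']))
im,d,P,cam=grab('wrist','w6.png')
Q=CR.inv().apply((P-C0).reshape(-1,3)).reshape(P.shape)
hsv=cv2.cvtColor(im,cv2.COLOR_RGB2HSV);H,S,V=[hsv[...,i].astype(int) for i in range(3)]
m=((H<6)|(H>174))&(S>190)&(V>60)&(Q[...,2]>80)&(Q[...,0]<-95)
if m.sum():print('knee',m.sum(),np.nanpercentile(Q[m],[2,50,98],axis=0).round(0).tolist())
# lid inner plane
s=(Q[...,1]>30)&(Q[...,2]>130)&(Q[...,2]<330)&(np.abs(Q[...,0]-20)<120)&(Q[...,1]<130)
q=Q[s];c=np.polyfit(q[:,2],q[:,1],1);print('lid y=%.1f at z100, tilt from vertical %.1f deg'%(np.polyval(c,100),np.degrees(np.arctan(-c[0]))),len(q))
E
```

```text
[-102.06580265   32.20047033  135.67873716] [ 0.008  0.572 -0.82 ] [-0.01  0.49  1.96  0.87  0.83 -0.54] 18.525 [-3.21056799 -0.14994983 11.79227154]
knee 18 [[-123.0, 32.0, 134.0], [-110.0, 44.0, 136.0], [-101.0, 46.0, 138.0]]
lid y=108.1 at z100, tilt from vertical 12.2 deg 33202
```

Emit:
servo_tool --pt "0 -0.022 0 0 0 0.02 0" --pt "0 -0.045 0 -0.001 0 0.04 0" --pt "0 -0.06 0 -0.002 0 0.055 0" --pt "0 -0.06 0 -0.002 0 0.055 0" --pt "0 -0.06 0 0 0 0 0" --pt "0 -0.06 0 0 0 -0.2 0" --pt "0 -0.06 0 0 0 -0.45 0" --pt "0 -0.06 0 0 0 -0.6 0" --pt "0 -0.06 0 0 0 -0.6 0"

```text
t: 19.7
ee_pos: [531.1, 113.5, 233.9]
orientation: [-2.061, -1.825, -0.553]
ft_force: [-0.2, -0.2, 1.0]
width: 0.3
grasp_force: 0.0
```

```bash
python3 - <<'E'
from h import *
o,p,R=obs();print(CR.inv().apply(p-C0),CR.inv().apply(R.as_matrix()[:,2]).round(3),o['qpos'].round(2),o['t'])
im,d,P,cam=grab('wrist')
Q=CR.inv().apply((P-C0).reshape(-1,3)).reshape(P.shape)
hsv=cv2.cvtColor(im,cv2.COLOR_RGB2HSV);H,S,V=[hsv[...,i].astype(int) for i in range(3)]
m=((H<6)|(H>174))&(S>190)&(V>60)&(Q[...,2]>80)&(Q[...,0]<-95)
if m.sum():print('knee',m.sum(),np.nanpercentile(Q[m],[2,50,98],axis=0).round(0).tolist())
s=(Q[...,1]>10)&(Q[...,2]>130)&(Q[...,2]<330)&(np.abs(Q[...,0]-20)<120)&(Q[...,1]<130)
q=Q[s];c=np.polyfit(q[:,2],q[:,1],1);print('lid y=%.1f at z100, tilt %.1f deg'%(np.polyval(c,100),np.degrees(np.arctan(-c[0]))),len(q),np.nanmax(q[:,2]))
rel(c2w([-40,-60,420]),cframe([0,0,-1],[1,0,0]),'up')
im,d,P,cam=grab('top')
Q=CR.inv().apply((P-C0).reshape(-1,3)).reshape(P.shape)
s=(Q[...,2]>60)&(Q[...,2]<600)&(Q[...,1]>115)&(Q[...,1]<330)&(np.abs(Q[...,0])<250)
print('behind lid',np.nanpercentile(Q[s],[2,50,98],axis=0).round(0).tolist())
E
```

```text
[-102.05603039  -38.67020802  233.911512  ] [ 0.011  0.494 -0.869] [-0.1   0.3   1.9   0.62  1.01 -0.33] 19.7
knee 26 [[-120.0, 35.0, 122.0], [-106.0, 42.0, 127.0], [-101.0, 50.0, 129.0]]
lid y=108.8 at z100, tilt 19.0 deg 28617 323.04070634919174
up turn [ 0.005 -0.344 -0.003] shift [ 0.3686  0.3218 -0.8665]
behind lid [[-106.0, 116.0, 66.0], [-6.0, 256.0, 110.0], [233.0, 293.0, 152.0]]
```

Emit:
servo_tool --pt "0 -0.05 0 0.03 0.05 -0.25 0" --pt "0 -0.1 0 0.1 0.1 -0.5 0" --pt "0 -0.2 0 0.2 0.2 -0.7 0" --pt "0.005 -0.3 0 0.33 0.3 -0.85 0" --pt "0.005 -0.344 0 0.369 0.322 -0.867 0" --pt "0.005 -0.344 0 0.369 0.322 -0.867 0" --pt "0.005 -0.344 0 0.369 0.322 -0.867 0"

```text
t: 20.68
ee_pos: [589.4, 85.9, 417.3]
orientation: [-2.345, -2.082, 0.005]
ft_force: [-0.1, -0.2, 0.0]
width: 0.7
grasp_force: 0.0
```

```bash
python3 - <<'E'
from h import *
o,p,R=obs();print(CR.inv().apply(p-C0),CR.inv().apply(R.as_matrix()[:,2]).round(3),o['qpos'].round(2),o['t'])
t=np.radians(50);z=np.array([0,-np.sin(t),-np.cos(t)]);R2=cframe(z,[1,0,0])
rel(c2w([-35,110,400]),R2,'W2'); print('then', R2.inv().apply(c2w([-35,92.4,317])-c2w([-35,110,400]))/200)
E
```

```text
[-41.00517699 -59.32105329 417.29306357] [-0.007  0.002 -1.   ] [0.12 0.22 1.47 0.   1.46 0.24] 20.675
W2 turn [-0.005 -0.583  0.001] shift [0.8465 0.029  0.0875]
then [ 2.61343134e-01 -2.97551014e-16  3.34168769e-01]
```

Emit:
servo_tool --pt "0 -0.05 0 0.2 0.01 0 0" --pt "0 -0.17 0 0.4 0.02 0 0" --pt "-0.003 -0.29 0 0.6 0.029 0.03 0" --pt "-0.005 -0.41 0 0.8 0.029 0.06 0" --pt "-0.005 -0.52 0 0.847 0.029 0.0875 0" --pt "-0.005 -0.583 0 0.847 0.029 0.0875 0" --pt "-0.005 -0.583 0 0.847 0.029 0.0875 0" --pt "-0.005 -0.583 0 0.847 0.029 0.0875 0"

```text
t: 21.68
ee_pos: [616.3, 252.1, 402.2]
orientation: [1.817, 1.612, -0.843]
ft_force: [-0.7, 0.1, -0.8]
width: 0.3
grasp_force: 0.0
```

```bash
python3 - <<'E'
from h import *
o,p,R=obs();print(CR.inv().apply(p-C0),CR.inv().apply(R.as_matrix()[:,2]).round(3),o['qpos'].round(2),o['t'])
im,d,P,cam=grab('wrist','w7.png')
Q=CR.inv().apply((P-C0).reshape(-1,3)).reshape(P.shape)
s=(Q[...,1]>20)&(Q[...,1]<130)&(Q[...,2]>150)&(Q[...,2]<310)&(np.abs(Q[...,0])<150)
q=Q[s];print(len(q))
if len(q)>50:
    c=np.polyfit(q[:,2],q[:,1],1);print('outer y=%.1f at z100 tilt %.1f'%(np.polyval(c,100),np.degrees(np.arctan(-c[0]))),np.nanpercentile(q,[1,50,99],axis=0).round(0).tolist())
def arc(phi,tilt,out=0,r=190,x=-35):
    f,t=np.radians(phi),np.radians(tilt);d=np.array([0,-np.cos(f),np.sin(f)]);n=np.array([0,np.sin(f),np.cos(f)])
    return c2w(np.array([x,110,100])+r*d+(12+out)*n),cframe([0,-np.sin(t),-np.cos(t)],[1,0,0])
rel(*arc(71,50,30),'pre'); rel(*arc(71,50,3),'near')
E
```

```text
[-33.59377931 108.88286822 402.20143289] [ 0.001 -0.765 -0.644] [ 0.63  0.65  1.09 -0.66  1.99  0.66] 21.675
50638
outer y=123.3 at z100 tilt 19.8 [[-147.0, 48.0, 164.0], [-0.0, 73.0, 240.0], [147.0, 100.0, 309.0]]
pre turn [ 0.001 -0.001 -0.003] shift [ 0.352  -0.0097  0.4333]
near turn [ 0.001 -0.001 -0.003] shift [ 0.3034 -0.0098  0.5593]
```

View pics/w7.png

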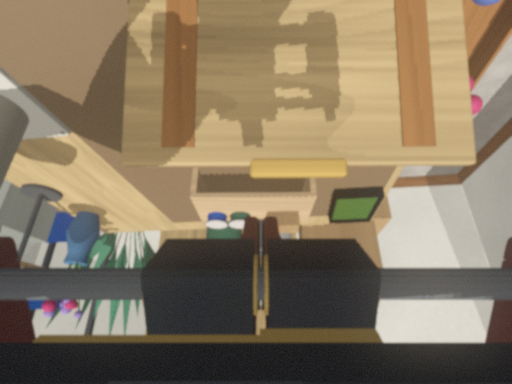

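The lid's outer face is clear. The handle bar is at (298,168) near the free edge and the battens are at columns 180 and 410, so I will press between the handle and the left batten, at chest x ≈ −75.

```bash
cat >> h.py <<'E'
def arc(phi,tilt,out=0,r=187,x=-75):
    f,t=np.radians(phi),np.radians(tilt);d=np.array([0,-np.cos(f),np.sin(f)]);n=np.array([0,np.sin(f),np.cos(f)])
    return c2w(np.array([x,110,100])+r*d+(12+out)*n),cframe([0,-np.sin(t),-np.cos(t)],[1,0,0])
E
python3 - <<'E'
from h import *
rel(*arc(70,50,60),'far'); rel(*arc(70,50,25),'pre'); rel(*arc(70,50,6),'near')
E
```

```text
far turn [ 0.001 -0.001 -0.003] shift [ 0.4076 -0.2097  0.3115]
pre turn [ 0.001 -0.001 -0.003] shift [ 0.3475 -0.2098  0.4758]
near turn [ 0.001 -0.001 -0.003] shift [ 0.3148 -0.2098  0.565 ]
```

Emit:
servo_tool --pt "0 0 0 0.2 -0.1 0.15 0" --pt "0 0 0 0.41 -0.21 0.31 0" --pt "0 0 -0.003 0.41 -0.21 0.31 0" --pt "0 0 -0.003 0.37 -0.21 0.4 0" --pt "0 0 -0.003 0.348 -0.21 0.476 0" --pt "0 0 -0.003 0.33 -0.21 0.52 0" --pt "0 0 -0.003 0.32 -0.21 0.55 0" --pt "0 0 -0.003 0.315 -0.21 0.565 0" --pt "0 0 -0.003 0.315 -0.21 0.565 0"

```text
t: 22.85
ee_pos: [569.5, 212.2, 281.2]
orientation: [1.811, 1.616, -0.845]
ft_force: [0.0, 0.0, 1.0]
width: 0.4
grasp_force: 0.0
```

```bash
python3 - <<'E'
from h import *
o,p,R=obs();print(CR.inv().apply(p-C0),o['qpos'].round(2),o['t'],o['ft_force'].round(1))
for f in np.linspace(69,45,9): rel(*arc(f,min(50,f),0),'%.0f'%f)
E
```

```text
[-75.44280409  63.86098602 281.20507151] [ 0.63  0.65  1.36 -0.61  1.76  0.83] 22.85 [0. 0. 1.]
69 turn [0.002 0.    0.001] shift [-0.0222  0.002   0.0445]
66 turn [0.002 0.    0.001] shift [-0.0398  0.0019  0.0903]
63 turn [0.002 0.    0.001] shift [-0.0551  0.0017  0.1369]
60 turn [0.002 0.    0.001] shift [-0.0679  0.0016  0.1843]
57 turn [0.002 0.    0.001] shift [-0.0782  0.0014  0.2322]
54 turn [0.002 0.    0.001] shift [-0.086   0.0013  0.2807]
51 turn [0.002 0.    0.001] shift [-0.0912  0.0011  0.3294]
48 turn [0.002 0.024 0.001] shift [-0.0939  0.001   0.3784]
45 turn [0.002 0.059 0.001] shift [-0.094   0.0009  0.4275]
```

Emit:
servo_tool --pt "0 0 0 -0.015 0 0.025 0" --pt "0 0 0 -0.022 0 0.045 0" --pt "0 0 0 -0.032 0 0.068 0" --pt "0 0 0 -0.04 0 0.09 0" --pt "0 0 0 -0.055 0 0.137 0" --pt "0 0 0 -0.068 0 0.184 0" --pt "0 0 0 -0.068 0 0.184 0"

```text
t: 23.72
ee_pos: [565.2, 175.5, 267.8]
orientation: [1.811, 1.617, -0.845]
ft_force: [-0.3, -0.2, -0.6]
width: 0.4
grasp_force: 0.1
```

```bash
python3 - <<'E'
from h import *
o,p,R=obs();print(CR.inv().apply(p-C0),o['qpos'].round(2),o['t'],CR.inv().apply(o['ft_force']).round(1))
for f in np.linspace(57,30,10): rel(*arc(f,min(50,f),0),'%.0f'%f)
im,d,P,cam=grab('top')
Q=CR.inv().apply((P-C0).reshape(-1,3)).reshape(P.shape)
s=(Q[...,1]>-60)&(Q[...,1]<105)&(Q[...,2]>130)&(Q[...,2]<310)&(Q[...,0]>20)&(Q[...,0]<140)
q=Q[s];u=cv2.fitLine(q[:,1:].astype(np.float32),cv2.DIST_HUBER,0,.01,.01).ravel();print(len(q),'lid phi~',np.degrees(np.arctan2(u[1],-u[0])),u)
E
```

```text
[-75.44525944  26.88610747 267.82450395] [ 0.59  0.63  1.44 -0.63  1.7   0.83] 23.725 [-0.3 -0.2 -0.6]
57 turn [0.002 0.001 0.002] shift [-0.0108  0.0021  0.0475]
54 turn [0.002 0.001 0.002] shift [-0.0185  0.0019  0.096 ]
51 turn [0.002 0.001 0.002] shift [-0.0238  0.0018  0.1447]
48 turn [0.002 0.024 0.002] shift [-0.0265  0.0016  0.1937]
45 turn [0.002 0.059 0.002] shift [-0.0266  0.0015  0.2428]
42 turn [0.002 0.094 0.002] shift [-0.0241  0.0014  0.2918]
39 turn [0.002 0.129 0.002] shift [-0.0191  0.0012  0.3406]
36 turn [0.002 0.163 0.002] shift [-0.0115  0.0011  0.389 ]
33 turn [0.002 0.198 0.002] shift [-0.0014  0.001   0.437 ]
30 turn [0.002 0.233 0.002] shift [0.0112 0.0009 0.4844]
1167 lid phi~ -121.02522 [  0.5154154  -0.8569405  40.909878  240.17935  ]
```

Emit:
servo_tool --pt "0 0 0 -0.011 0 0.048 0" --pt "0 0 0 -0.019 0 0.096 0" --pt "0 0 0 -0.024 0 0.145 0" --pt "0 0.024 0 -0.027 0 0.194 0" --pt "0 0.059 0 -0.027 0 0.243 0" --pt "0 0.094 0 -0.024 0 0.292 0" --pt "0 0.129 0 -0.019 0 0.341 0" --pt "0 0.163 0 -0.012 0 0.389 0" --pt "0 0.198 0 -0.001 0 0.437 0" --pt "0 0.233 0 0.011 0 0.484 0"

```text
t: 25.02
ee_pos: [557.0, 103.0, 203.9]
orientation: [2.046, 1.826, -0.545]
ft_force: [-0.7, 4.5, 2.4]
width: 0.4
grasp_force: 1.7
```

```bash
python3 - <<'E'
from h import *
o,p,R=obs();print(CR.inv().apply(p-C0),o['qpos'].round(2),o['t'],CR.inv().apply(o['ft_force']).round(1))
for f in (27,24,21,18,15,12,9,7,5): rel(*arc(f,min(50,f),0),'%.0f'%f)
E
```

```text
[-75.08930065 -46.11981516 203.88818821] [ 0.4   0.5   1.66 -0.47  1.29  0.72] 25.025 [-1.3  4.4  2.4]
27 turn [0.001 0.033 0.002] shift [-0.0012  0.0003  0.0486]
24 turn [0.001 0.068 0.002] shift [-0.0006  0.0002  0.0976]
21 turn [0.001 0.103 0.002] shift [2.600e-03 1.000e-04 1.466e-01]
18 turn [0.001 0.138 0.002] shift [0.0083 0.     0.1953]
15 turn [0.001 0.173 0.002] shift [ 1.660e-02 -1.000e-04  2.436e-01]
12 turn [0.001 0.208 0.002] shift [ 2.730e-02 -1.000e-04  2.915e-01]
9 turn [0.001 0.243 0.002] shift [ 4.060e-02 -2.000e-04  3.387e-01]
7 turn [0.001 0.266 0.002] shift [ 5.080e-02 -3.000e-04  3.698e-01]
5 turn [0.001 0.289 0.002] shift [ 6.210e-02 -3.000e-04  4.005e-01]
```

Emit:
servo_tool --pt "0 0.033 0 -0.001 0 0.049 0" --pt "0 0.068 0 -0.001 0 0.098 0" --pt "0 0.103 0 0.003 0 0.147 0" --pt "0 0.138 0 0.008 0 0.195 0" --pt "0 0.173 0 0.017 0 0.244 0" --pt "0 0.208 0 0.027 0 0.292 0" --pt "0 0.243 0 0.041 0 0.339 0" --pt "0 0.266 0 0.051 0 0.37 0" --pt "0 0.289 0 0.062 0 0.4 0" --pt "0 0.289 0 0.062 0 0.4 0"

```text
t: 26.28
ee_pos: [553.0, 72.8, 128.2]
orientation: [2.299, 2.049, -0.106]
ft_force: [-0.6, -0.3, 0.5]
width: 0.8
grasp_force: 0.0
```

```bash
python3 - <<'E'
from h import *
o,p,R=obs();print(CR.inv().apply(p-C0),o['qpos'].round(2),o['t'],CR.inv().apply(o['ft_force']).round(1))
for f in (4,3,2,1,0.5,0,-0.5): rel(*arc(f,min(50,max(f,0)),0),'%.1f'%f)
E
```

```text
[-75.57373877 -76.57448506 128.22863395] [ 0.16  0.47  1.83 -0.11  0.88  0.35] 26.275 [-0.5 -0.3  0.5]
4.0 turn [-0.001  0.014  0.001] shift [0.0058 0.0029 0.0156]
3.0 turn [-0.001  0.026  0.001] shift [0.0052 0.0029 0.0319]
2.0 turn [-0.001  0.038  0.001] shift [0.005  0.0029 0.0483]
1.0 turn [-0.001  0.049  0.001] shift [0.005  0.0029 0.0646]
0.5 turn [-0.001  0.055  0.001] shift [0.0051 0.0029 0.0728]
0.0 turn [-0.001  0.061  0.001] shift [0.0053 0.0029 0.081 ]
-0.5 turn [-0.001  0.061  0.001] shift [0.0056 0.003  0.0892]
```

Emit:
servo_tool --pt "0 0.014 0 0.005 0 0.016 0" --pt "0 0.026 0 0.005 0 0.032 0" --pt "0 0.038 0 0.005 0 0.048 0" --pt "0 0.049 0 0.005 0 0.065 0" --pt "0 0.055 0 0.005 0 0.073 0" --pt "0 0.061 0 0.005 0 0.079 0" --pt "0 0.061 0 0.005 0 0.079 0"

```text
t: 27.15
ee_pos: [553.5, 73.6, 112.6]
orientation: [-2.344, -2.091, -0.001]
ft_force: [0.0, 0.1, 0.5]
width: 0.2
grasp_force: 0.0
```

Emit:
servo_tool --pt "0 0 0 0 0 0.004 0" --pt "0 0 0 0 0 0.006 0"

```text
t: 27.4
ee_pos: [553.6, 73.7, 112.3]
orientation: [-2.343, -2.092, -0.001]
ft_force: [-3.9, -1.6, 11.7]
width: 0.4
grasp_force: 5.4
```

Emit:
servo_tool --pt "0 0 0 0 0 0.003 0" --pt "0 0 0 0 0 0.004 0" --pt "0 0 0 0 0 0.004 0"

```text
t: 27.78
ee_pos: [553.7, 73.7, 112.2]
orientation: [-2.343, -2.092, -0.001]
ft_force: [-5.8, -1.7, 15.3]
width: 0.2
grasp_force: 7.5
```

Emit:
servo_tool --pt "0 0 0 0 0 -0.05 0" --pt "0 0 0 0 0 -0.3 0" --pt "0 0 0 0 0 -0.6 0" --pt "0 0 0 0 0 -0.9 0" --pt "0 0 0 0 0 -0.9 0" --pt "0 0 0 0 0 -0.9 0"

```text
t: 28.52
ee_pos: [553.2, 73.5, 290.5]
orientation: [-2.343, -2.091, -0.001]
ft_force: [-0.5, -0.7, -1.0]
width: 0.5
grasp_force: 0.0
```

```bash
python3 - <<'E'
from h import *
o,p,R=obs();print(p,o['t'],o['ft_force'].round(1))
im,d,P,cam=grab('wrist')
Q=CR.inv().apply((P-C0).reshape(-1,3)).reshape(P.shape)
s=(Q[...,1]>-95)&(Q[...,1]<100)&(Q[...,2]>95)&(Q[...,2]<150)&(np.abs(Q[...,0])<95)
q=Q[s];c=np.polyfit(q[:,1],q[:,2],1);print(len(q),'z front %.1f hinge %.1f'%(np.polyval(c,-110),np.polyval(c,110)),np.percentile(q,[2,98],axis=0).round(0).tolist())
im,d,P,cam=grab('scene','end.png')
E
```

```text
[553.18441881  73.49344362 290.47388419] 28.525 [-0.5 -0.7 -1. ]
31411 z front 111.3 hinge 111.3 [[-91.0, -90.0, 110.0], [91.0, 97.0, 113.0]]
```

View pics/end.png

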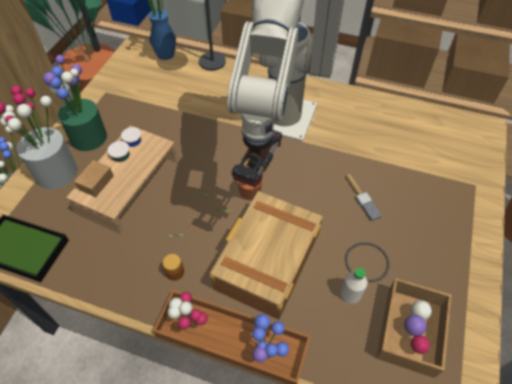

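The lid lies flat and shut at px (268,245): its top is at z 111 mm at both the front and the hinge. The bystanders are in their places and the arm is clear, so I hand in.

```bash
python3 -c "
from workcell import ctrl
print(ctrl.close_job())"
```

```text
the job is handed in; nothing more can be done
None
```

The job is handed in: the secateurs lie in the chest with the blade tip about 55 mm inside the guard, the stay is broken, and the lid is shut flat with the bench items in place and the arm clear; the hand-in call gave no verdict.

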